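# Rock a jammed cake mould out of its seat

## Task

The lidded cake mould is jammed in its seat under two catches; pulling it straight up only locks it. Take it by its wooden grip and rock it side to side: lift the yellow-marked end over its catch while the plain end stays down in the seat, then rock it back the other way, past level, so that the plain end also comes over its catch and is clearly the higher one. Finish holding the mould level and still over the middle of its seat, about 2 cm clear of the catches, without letting go, and leave the empty tin, the jar and the bowl where they stand.

Things in the scene. Friction and masses are not known exactly. Their poses are not given: they have to be found in the camera images.
- mould: Lidded aluminium cake mould, 0.3 to 0.6 kg, loose, upright in the seat. Origin: centre of its underside; z up, +y to its yellow-marked end (yellow patch on the lid beside the grip, yellow stripe down the tin). Round tin, 72 mm across, top of lid 76 mm up. Under it a flat foot bar along y ends in two round cross bars, 8 mm thick, 32 mm long in x, their outer sides 54 mm from the middle.
- grip (a point): Middle of the dark wooden grip block on the lid, 98 mm above the mould's underside on its axis. Block: 24 mm along the mould's x, 40 mm along its y, 44 mm tall (76 to 120 mm). Grip it across the 40 mm (closing along y, pads on the faces towards the two foot ends), so that it cannot swing in the fingers.
- yellow_end (a point): Centre of the yellow round cross bar at the yellow end of the mould's foot: 50 mm along the mould's +y, 4 mm above its underside.
- plain_end (a point): Centre of the round steel cross bar at the plain end of the foot: 50 mm along the mould's -y, 4 mm above its underside.
- seat: Fixed dark steel plate, 130 mm along x, 190 mm along y, 10 mm thick, green posts to 34 mm, a yellow band at the +y end. Origin: centre of its underside, on the table; z up, x and y as those of the seated mould, which stands centred on it in a pocket 6 mm deep with 2 mm play, its foot ends (point centres) 14 mm above this origin.
- catch_frame (a joint): Rectangle of 8 mm steel rods round the mould that slides along the seat's y, 8 mm either way (m, 0 = centred, + to the yellow end), kept centred by light springs, 0.3 N per mm. Its two cross rods are the catches. Both overhang the foot ends by 4 mm: lifting both ends together locks; lifting one end alone, the other staying down, pushes the frame aside by itself at a few newtons.
- yellow_catch (a point): Middle of the catch rod over the yellow end: 54 mm along the seat's +y, 25 mm above the seat's underside, rod 8 mm thick along x (top at 29 mm). A foot end is over its catch when its centre is 33 mm or more above the seat's underside (19 mm up from home, a tilt of about 0.2 rad about the other end); the frame then springs back under it.
- plain_catch (a point): Middle of the catch rod over the plain end: 54 mm along the seat's -y, otherwise like the yellow one. When the yellow end is over its catch and is kept there, lifting the plain end pushes the frame the other way and the plain end passes likewise.
- empty_tin: Bystander: empty open aluminium tin, 72 mm across, 75 mm tall; origin at the centre of its underside.
- jar: Bystander: amber glass jar with red cap, 64 mm across, 85 mm tall; origin at the centre of its underside.
- bowl: Bystander: blue ceramic bowl, 100 mm across, 40 mm tall; origin at the centre of its underside.
There are look-alikes about, which are no part of the job. Leave any green or purple look-alike of the mould alone.

How it is judged:
On the way, in this order (a step that is already met when the one before it is completed fails the run):
1. the yellow end is up over its catch while the plain end is still down in the seat (z of yellow_end in the frame of seat above 0.03 m and z of plain_end in the frame of seat below 0.021 m), for 0.2 s.
2. rocked back past level: the plain end is over its catch too and clearly the higher one (z of plain_end in the frame of seat above 0.033 m and z of yellow_end in the frame of seat above 0.029 m and angle between mould's own y axis and vertical above 1.631 rad), for 0.1 s.
At the end, for the whole second after the job is handed in: Mould held in the fingers (over 2 N), off the seat, level within 0.06 rad, still (under 20 mm/s), centred over the seat within 25 mm and in line within 0.15 rad, both foot ends 4 to 45 mm clear above the catch tops; tin, jar and bowl within 30 mm of their starts (z of yellow_end in the frame of seat between 0.037 and 0.078 m and z of plain_end in the frame of seat between 0.037 and 0.078 m and angle between mould's own z axis and vertical below 0.06 rad and horizontal distance between mould and seat below 0.025 m and angle between the y axis of mould and the y axis of seat, either way round below 0.15 rad and contact force between the fingers and mould above 2 N and contact force between mould and seat below 0.1 N and linear speed of mould below 0.02 m/s and distance of each of empty_tin, jar, bowl from where it was at the start of the episode below 0.03 m); the arm keeps its last pose, push and grip.
It fails at once if empty tin knocked over or pushed away (distance of empty_tin from where it was at the start of the episode above 0.04 m or angle between empty_tin's own z axis and vertical above 0.5 rad).
It fails at once if jar knocked over or pushed away (distance of jar from where it was at the start of the episode above 0.04 m or angle between jar's own z axis and vertical above 0.5 rad).
It fails at once if bowl knocked over or pushed away (distance of bowl from where it was at the start of the episode above 0.04 m or angle between bowl's own z axis and vertical above 0.5 rad).
It also fails if it takes over 42 s, if anything falls off the work surface, if the arm or the gripper's body presses on something with over 40 N, if the wrist force passes 120 N, or if a joint passes its speed limit or range.

## Robot

A 6-joint arm with a two-finger parallel gripper is mounted at the origin on the work surface. World frame = base frame: x ahead of the robot, y to its left, z up, the work surface at z = 0. Lengths are in m, angles in rad, forces in N, time in s.
With the tool pointing down it reaches from about 0.225 to 0.875 m from the base axis. Payload 3.4 kg.
Tool frame: the origin (TCP) lies between the finger pads; the fingertips stand 8 mm ahead of it and the grasp point (between the pads) lies 11 mm behind it; z points along the fingers, y is the line along which they close (so a half turn about z gives the same grasp; the last joint's range is limited). The gripper opens to 85 mm and grips with 20 to 120 N. Pads are 22 mm wide; open, the fingers measure 114 mm over their backs; the gripper's body (76 mm by 85 mm) begins 54 mm behind the grasp point. The pads swing forward as they close: fully open they stand 13 mm farther back than shut.
Start: joints at [-1.321, 0.276, 1.505, -0, 1.361, -0.121], TCP at [0.208, -0.536, 0.217] pointing down, gripper open.
Joint ranges: [-2.89, 2.89], [-0.75, 2.08], [0.22, 2.7], [-1.18, 4.32], [0.11, 2.71], [-2.7, 2.7]. Speed limits (rad/s): [2.57, 2.57, 3.14, 3.14, 3.14, 3.14].

## Interface

Orientations are given as a unit quaternion [w, x, y, z].
In Python, from rig import manip, optics, finder gives the robot as it stands.
- The arm moves only by the tool servo_tool, never from a script. Its argument "increments" is a list of rows, each a list of 7 numbers: the shift along the tool's x, y, z in cm, then the turn, a rotation vector about the tool's x, y, z in degrees, then the closure, from -1 (fully open) to 1 (shut). In form: [[x, y, z, rx, ry, rz, gripper], ...]. A call has exactly 5 rows; each row shifts and turns the commanded pose from where the row before left it, along the tool's axes as they then stand; what a row does not reach is not made up. A row lasts 1/10 s, in which the tool goes at most 50 mm and 8.59 degrees, less where a joint would pass 70% of its speed; a pose out of reach is approached as far as the arm can. A call is refused whole if a number of a shift passes 5 or a number of a turn 8.59, either way. A call with a gripper value outside its range is refused whole. The fingers move at their own pace and stop on an object; "squeeze" is the grip in N (left out, the last holds). Time passes only in rows, so rows that do not move let the fingers close, or fill a call up. It gives the time, the measured TCP pose, the force, the opening and the grip force at its end, in the units of the state.
- manip.get_state(): the state, without advancing time (a new reading comes with each control period).
- optics.get_image(name): name is "scene" or "top"; returns the picture (384x512x3 uint8, red, green, blue); there is no depth.
- optics.get_calibration(name): a dict with "fov_y" (degrees; the focal length in pixels is half the picture's height over the tangent of half this angle, whatever the lens; pixels are square), "cx", "cy" (the principal point, pixels), "dist_coeffs" ([k1, k2, p1, p2, k3] as OpenCV has them; the pictures are not rectified), "world_to_cam" (4x4, takes a point from world to camera coordinates). Camera axes: x right, y down, z forward; pixel columns grow to the right and rows downward; lengths in m; the calibration is good to about 2 mm. A picture is of the moment at which its call begins. get_calibration takes no time and is no camera call.
- manip.sign_off(): hands the job in; it is judged then, once.
Trained networks look in the newest picture that a camera, given by its name, has taken for a name from the list of things; names that differ only in an ending like _2 or _b are one class to them, and where a whole thing is asked for, a point or a joint stands for the part that bears it (a point fixed in the world has none). Each returns a list of dicts, best first, with "p" (0 to 1); they miss things now and then, are a little off and sometimes report something else, mostly with a low value. They report only what shows in the picture. A call takes as long as a camera call. They do not tell look-alikes from the thing itself.
- finder.silhouettes(label, camera): "region" (384x512 bool, what is visible of it) and "box" ([centre column, centre row, width, height] in pixels, round what is visible of it).
- finder.tip_of(label, camera): "at" ([column, row] in pixels: a listed point, or the origin of a listed thing).
The state is a dict: "clock": time; "qpos": joint angles; "qd": joint speeds; "effort": joint torques, N m; "position": TCP position; "ee_rot": TCP orientation; "contact_force": force on the tool from outside, world axes, zero at the start; "moment": the same for the moment, N m; "width": finger opening in m; "gripper_force": force on a finger pad.
Only numpy, scipy, OpenCV 4.12 (cv2) and the standard library are available. Lean on these libraries where they do the work, as an engineer would, in place of code of your own. Each camera call takes 0.05 s, during which the arm holds its last target. There are 200 camera calls.

## Working session

There is one attempt and no reset: what is moved stays moved. The work goes in short steps, Python scripts to look and compute and a tool call to move; the robot and the scene stay as the last step left them, time stands still between calls to the robot, and variables do not carry over. Pictures are saved under pics/ and viewed, at most 10 in all, crops included, and the job is handed in when it is done.

Besides the shell and the picture viewer there is one more tool, called after "Request:" by a JSON object that holds its "name" and its "arguments". servo_tool: Moves the arm, as the interface text tells. Its arguments: {"type":"object","properties":{"increments":{"type":"array","items":{"type":"array","items":{"type":"number"}}},"squeeze":{"type":"number"}},"required":["increments"]}

```bash
mkdir -p pics
cat > h.py <<'E'
import numpy as np, cv2
from rig import manip, optics, finder
def cal(n):
    c=optics.get_calibration(n); f=192/np.tan(np.radians(c["fov_y"])/2)
    K=np.array([[f,0,c["cx"]],[0,f,c["cy"]],[0,0,1.]]); return K,np.array(c["dist_coeffs"],float),np.array(c["world_to_cam"])
def ray(n,px):
    K,d,T=cal(n); u=cv2.undistortPoints(np.array(px,float).reshape(1,1,2),K,d).ravel()
    R=T[:3,:3]; o=-R.T@T[:3,3]; return o,R.T@np.array([u[0],u[1],1])
def atz(n,px,z):
    o,v=ray(n,px); return o+v*(z-o[2])/v[2]
def proj(n,P):
    K,d,T=cal(n); return cv2.projectPoints(np.array(P,float).reshape(-1,3),cv2.Rodrigues(T[:3,:3])[0],T[:3,3],K,d)[0].reshape(-1,2)
def save(n,img): cv2.imwrite("pics/"+n,img[:,:,::-1])
E
python3 - <<'E'
from h import *
a=optics.get_image("scene");b=optics.get_image("top")
save("a.png",a);save("b.png",b)
for l,z in [("grip",.108),("yellow_end",.014),("plain_end",.014),("yellow_catch",.025),("plain_catch",.025),("seat",0),("mould",.01)]:
  for n in("top","scene"):
    for r in finder.tip_of(l,n)[:4]:
        print(l,n,round(r["p"],2),np.round(r["at"]),np.round(atz(n,r["at"],z)[:2],3))
for n in("top","scene"): K,d,T=cal(n);print(n,-T[:3,:3].T@T[:3,3])
print(manip.get_state())
E
```

```text
grip top 0.92 [285. 178.] [0.614 0.004]
grip top 0.73 [183. 197.] [0.576 0.225]
grip top 0.67 [263. 266.] [0.428 0.054]
grip top 0.6 [264. 179.] [0.614 0.05 ]
grip scene 0.9 [315. 185.] [0.605 0.209]
grip scene 0.88 [233. 192.] [0.601 0.001]
grip scene 0.83 [245. 158.] [0.443 0.059]
yellow_end top 0.97 [214. 206.] [0.565 0.167]
yellow_end top 0.9 [265. 178.] [0.63  0.044]
yellow_end top 0.69 [246. 251.] [0.457 0.091]
yellow_end scene 0.97 [296. 212.] [0.584 0.172]
yellow_end scene 0.9 [258. 193.] [0.479 0.088]
yellow_end scene 0.67 [252. 228.] [0.632 0.044]
plain_end top 0.84 [171. 201.] [0.577 0.272]
plain_end top 0.72 [280. 274.] [0.402 0.012]
plain_end top 0.68 [300. 196.] [ 0.586 -0.04 ]
plain_end scene 0.86 [227. 185.] [0.423 0.007]
plain_end scene 0.61 [331. 213.] [0.609 0.26 ]
plain_end scene 0.59 [215. 226.] [ 0.607 -0.047]
yellow_catch top 0.6 [261. 176.] [0.633 0.054]
yellow_catch scene 0.83 [258. 226.] [0.641 0.058]
plain_catch scene 0.91 [215. 222.] [ 0.604 -0.047]
seat top 0.75 [283. 189.] [ 0.606 -0.   ]
seat top 0.24 [219. 141.] [0.727 0.155]
seat scene 0.61 [236. 232.
[... 334 characters left out ...]
082  0.75110681]
{'clock': 0.8, 'qpos': array([-1.32101168e+00,  2.75856468e-01,  1.50488026e+00, -3.51782285e-07,
        1.36066229e+00, -1.21030493e-01]), 'qd': array([ 0.00014335, -0.00019143, -0.00021533, -0.00128254, -0.00116259,
       -0.0004218 ]), 'effort': array([ 1.33558533e-04, -4.16592515e+01, -2.46085542e+01, -2.33109677e-04,
       -2.81168486e-04, -5.17110919e-06]), 'position': array([ 0.20835806, -0.5359808 ,  0.21656075]), 'ee_rot': array([9.66288588e-05, 9.82861186e-01, 1.84347171e-01, 6.05690896e-06]), 'contact_force': array([-0.02313333, -0.28184174, -0.92769914]), 'moment': array([0.03111117, 0.06619432, 0.01039595]), 'gripper_force': 0.0, 'width': 0.08533934105529871}
```

View pics/a.png

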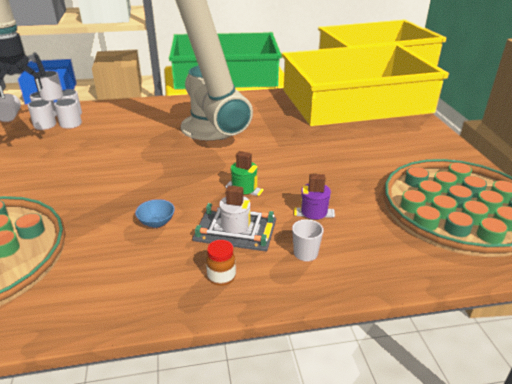

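View pics/b.png

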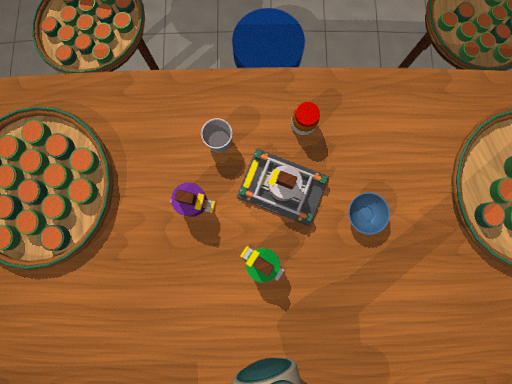

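In the pictures, the things that could be taken for the mould are the green look-alike at top (263,265), the purple one at (190,198), and the bare aluminium tin in the steel seat at (283,189). I choose the aluminium one, as the description says. Next is a close crop to check it and get the seat's yaw.

Run:
```python
from h import *
b=optics.get_image("top")
for r in finder.silhouettes("seat","top")[:1]:
    m=r["region"].astype(np.uint8); c=max(cv2.findContours(m,0,1)[0],key=cv2.contourArea)
    P=np.array([atz("top",p[0],.010)[:2] for p in c])*1000
    R=cv2.minAreaRect(P.astype(np.float32)); print(r["p"],R,cv2.boxPoints(R))
    h=cv2.convexHull(c)
g=finder.silhouettes("grip","top"); print([(x["p"],x["box"]) for x in g])
cx,cy=283,186
cr=cv2.resize(b[cy-50:cy+50,cx-65:cx+65],None,fx=6,fy=6,interpolation=cv2.INTER_CUBIC)
c0=np.array([.613,.003]);th=-np.arctan2(.036,.1)
ex=np.array([np.cos(th),np.sin(th)]);ey=np.array([-np.sin(th),np.cos(th)])
def dr(pts,z,col):
    q=(proj("top",[[*(c0+ex*x+ey*y),z] for x,y in pts])-[cx-65,cy-50]+.5)*6
    cv2.polylines(cr,[q.astype(np.int32)],True,col,1)
cr=np.ascontiguousarray(cr)
dr([(.065,.095),(-.065,.095),(-.065,-.095),(.065,-.095)],.01,(255,0,255))
dr([(.012,.02),(-.012,.02),(-.012,-.02),(.012,-.02)],.13,(0,255,255))
save("c.png",cr)
```

```text
[(0.84, [283.7, 182.8, 39.6, 37.8]), (0.83, [191.2, 200.4, 41.7, 35.5]), (0.75, [263.9, 261.1, 47.8, 32.3])]
```

View pics/c.png

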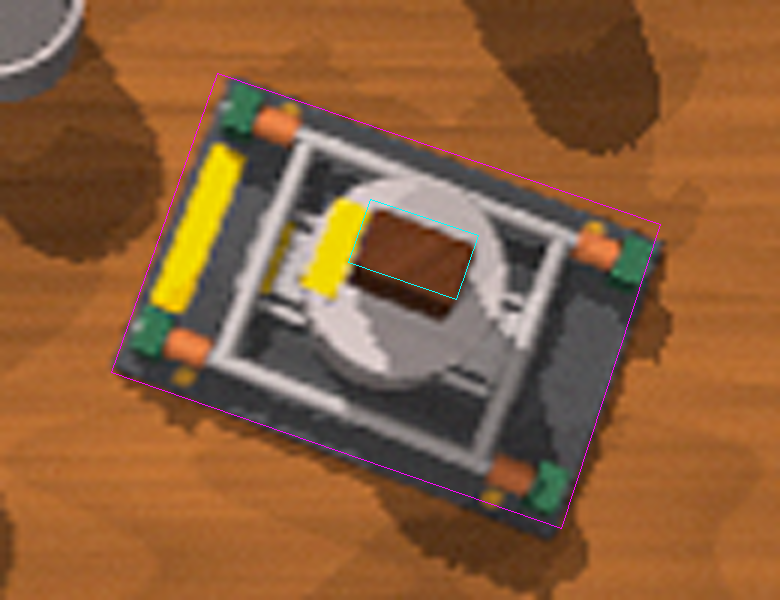

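The crop confirms the bare aluminium tin seated in the rods. The yellow patch is at crop (335,250), towards the yellow band, and the wooden block is at (415,260). The drawn outline sits about 9 crop pixels too high, so I correct the seat centre to about (0.610, 0.003) and the yaw to about -21.2°.

```bash
cat >> h.py <<'E'
from scipy.spatial.transform import Rotation as Ro
C=np.array([.610,.003,0]);YAW=-21.2
def q2r(q): return Ro.from_quat([q[1],q[2],q[3],q[0]])
Rm0=Ro.from_euler('z',YAW,degrees=True)
FLIP=Ro.from_euler('x',180,degrees=True)   # tool x = mould x, tool y = -mould y
def rows(p0,r0,p1,r1,n,g=-1,dec=2):
    """increments from pose 0 to pose 1 in n straight steps; rounding simulated"""
    p,r=np.array(p0,float),r0; out=[]
    for i in range(n):
        t=p+(np.array(p1)-p)/(n-i); w=(r.inv()*r1).as_rotvec(degrees=True)/(n-i)
        s=np.round(r.inv().apply(t-p)*100,dec); w=np.round(w,dec)
        p=p+r.apply(s/100); r=r*Ro.from_rotvec(w,degrees=True)
        out.append([*s.tolist(),*w.tolist(),g])
    for k in range(0,n,5): print(out[k:k+5])
    print("end",np.round(p,4)); return p,r
E
python3 - <<'E'
from h import *
s=manip.get_state()
rows(s["position"],q2r(s["ee_rot"]),[.61,.003,.2],Rm0*FLIP,15)
E
```

```text
[[3.8, -2.38, 0.11, 0.0, -0.0, 2.83, -1], [3.68, -2.56, 0.11, 0.0, -0.0, 2.83, -1], [3.54, -2.74, 0.11, 0.0, -0.0, 2.83, -1], [3.4, -2.91, 0.11, 0.0, -0.0, 2.83, -1], [3.26, -3.08, 0.11, 0.0, -0.0, 2.83, -1]]
[[3.1, -3.23, 0.11, 0.0, -0.0, 2.83, -1], [2.94, -3.38, 0.11, 0.0, -0.0, 2.83, -1], [2.77, -3.53, 0.11, 0.0, -0.0, 2.83, -1], [2.59, -3.66, 0.11, 0.0, -0.0, 2.83, -1], [2.4, -3.78, 0.11, 0.0, -0.0, 2.83, -1]]
[[2.22, -3.9, 0.11, 0.0, -0.0, 2.83, -1], [2.02, -4.0, 0.11, 0.0, -0.0, 2.83, -1], [1.82, -4.09, 0.11, 0.0, -0.0, 2.83, -1], [1.61, -4.18, 0.11, 0.0, -0.0, 2.83, -1], [1.41, -4.25, 0.11, 0.01, -0.0, 2.83, -1]]
end [0.61  0.003 0.2  ]
```

Request:
{"name": "servo_tool", "arguments": {"increments": [[3.8, -2.4, 0.1, 0, 0, 2.83, -1], [3.7, -2.55, 0.1, 0, 0, 2.83, -1], [3.55, -2.75, 0.1, 0, 0, 2.83, -1], [3.4, -2.9, 0.1, 0, 0, 2.83, -1], [3.25, -3.1, 0.1, 0, 0, 2.83, -1]]}}

```text
clock: 1.45
position: [0.3432, -0.3546, 0.2116]
ee_rot: [0.0, 0.998, 0.061, 0.0]
contact_force: [0.8, -0.7, 0.1]
width: 0.0851
gripper_force: 0.0
```

Request:
{"name": "servo_tool", "arguments": {"increments": [[3.1, -3.25, 0.1, 0, 0, 2.83, -1], [2.95, -3.4, 0.1, 0, 0, 2.83, -1], [2.75, -3.55, 0.1, 0, 0, 2.83, -1], [2.6, -3.65, 0.1, 0, 0, 2.83, -1], [2.4, -3.8, 0.1, 0, 0, 2.83, -1]]}}

```text
clock: 1.95
position: [0.4772, -0.1741, 0.2067]
ee_rot: [0.0, 0.998, -0.063, 0.0]
contact_force: [0.3, 0.7, -0.0]
width: 0.0853
gripper_force: 0.0
```

Request:
{"name": "servo_tool", "arguments": {"increments": [[2.2, -3.9, 0.1, 0, 0, 2.83, -1], [2.0, -4.0, 0.1, 0, 0, 2.83, -1], [1.8, -4.1, 0.1, 0, 0, 2.83, -1], [1.6, -4.2, 0.1, 0, 0, 2.83, -1], [1.4, -4.25, 0.1, 0, 0, 2.83, -1]]}}

```text
clock: 2.45
position: [0.6103, 0.0062, 0.2015]
ee_rot: [0.0, 0.983, -0.185, 0.0]
contact_force: [1.6, -0.1, -0.1]
width: 0.0853
gripper_force: 0.0
```

Request:
{"name": "servo_tool", "arguments": {"increments": [[0, 0, 0, 0, 0, 0, -1], [0, 0, 0, 0, 0, 0, -1], [0, 0, 0, 0, 0, 0, -1], [0, 0, 0, 0, 0, 0, -1], [0, 0, 0, 0, 0, 0, -1]]}}

```text
clock: 2.95
position: [0.6088, 0.0033, 0.2018]
ee_rot: [0.0, 0.983, -0.185, 0.0]
contact_force: [-0.7, -0.2, 0.0]
width: 0.085
gripper_force: 0.0
```

Run:
```python
from h import *
a=optics.get_image("scene"); s=manip.get_state()
r=q2r(s["ee_rot"]); print(np.round(s["qpos"],2),s["position"],(Rm0.inv()*r*FLIP.inv()).as_rotvec(True))
cr=cv2.resize(a[130:260,170:300],None,fx=4.5,fy=4.5,interpolation=cv2.INTER_CUBIC)
ex=Rm0.apply([1,0,0]);ey=Rm0.apply([0,1,0])
def dr(pts,z,col):
    q=(proj("scene",[C+ex*x+ey*y+[0,0,z] for x,y in pts])-[170,130]+.5)*4.5
    cv2.polylines(cr,[q.astype(np.int32)],True,col,1)
dr([(.065,.095),(-.065,.095),(-.065,-.095),(.065,-.095)],.01,(255,0,255))
dr([(.012,.02),(-.012,.02),(-.012,-.02),(.012,-.02)],.13,(0,255,255))
dr([(.012,.02),(.012,-.02)],.086,(0,255,255))
save("d.png",cr)
```

```text
[-0.11  0.33  1.45 -0.    1.35  1.83] [0.60895733 0.00340993 0.20185616] [-0.00547551 -0.02601246 -0.09205196]
```

View pics/d.png

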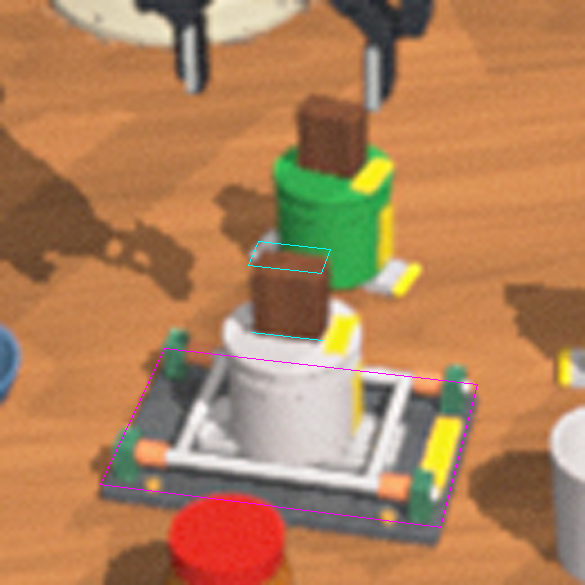

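The scene overlay agrees in y and in yaw. In x the two cameras disagree by a few mm, which the 24 mm block tolerates. The way down is clear.

Request:
{"name": "servo_tool", "arguments": {"increments": [[0.2, 0, 2.5, 0, 0, 0, -1], [0, 0, 2.5, 0, 0, 0, -1], [0, 0, 2.5, 0, 0, 0, -1], [0, 0, 1.5, 0, 0, 0, -1], [0, 0, 1.0, 0, 0, 0, -1]], "squeeze": 30}}

```text
clock: 3.5
position: [0.6103, 0.0032, 0.1002]
ee_rot: [0.0, 0.983, -0.184, -0.001]
contact_force: [0.2, -1.1, 0.6]
width: 0.0851
gripper_force: 0.0
```

Request:
{"name": "servo_tool", "arguments": {"increments": [[0, 0, 0, 0, 0, 0, 0.5], [0, 0, 0, 0, 0, 0, 1], [0, 0, 0, 0, 0, 0, 1], [0, 0, 0, 0, 0, 0, 1], [0, 0, 0, 0, 0, 0, 1]], "squeeze": 30}}

```text
clock: 4.0
position: [0.6121, 0.0033, 0.1029]
ee_rot: [0.0, 0.983, -0.184, 0.001]
contact_force: [-0.6, -1.1, 5.1]
width: 0.039
gripper_force: 32.2
```

Run:
```python
from h import *
a=optics.get_image("scene"); s=manip.get_state()
print(s["position"],s["width"],s["gripper_force"],"F mould",Rm0.inv().apply(s["contact_force"]),"M",Rm0.inv().apply(s["moment"]),(Rm0.inv()*q2r(s["ee_rot"])*FLIP.inv()).as_rotvec(True))
save("e.png",cv2.resize(a[110:260,165:305],None,fx=4,fy=4,interpolation=cv2.INTER_CUBIC))
```

```text
[0.61204315 0.00333932 0.10286178] 0.03942883148352361 32.304620146751404 F mould [-0.44742805 -1.99971683  5.43177625] M [-0.09707945  0.01797842  0.06570183] [ 0.00513758 -0.15162723  0.00059878]
```

View pics/e.png

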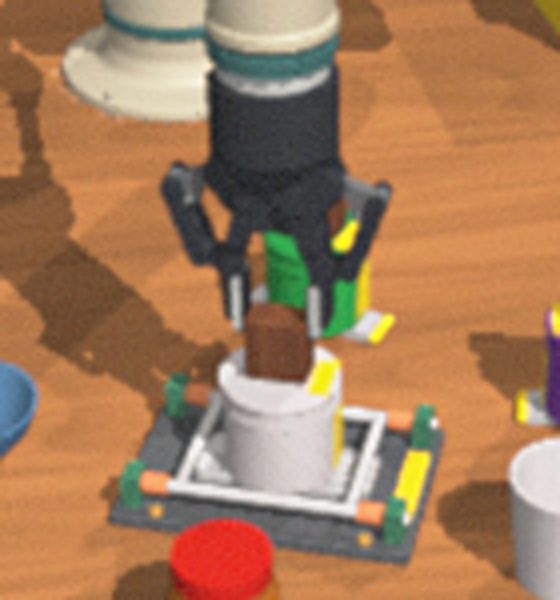

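Run:
```python
from h import *
ey=Rm0.apply([0,1,0]);ex=Rm0.apply([1,0,0])
o=np.array([.609,.0034,.2018])
for w in (.0425,):
  for dz in (-.008,0,.005): print("d.png tips dz",dz,[((proj("scene",o+s*w*ey+ex*.011+[0,0,dz])[0]-[170,130]+.5)*4.5).round() for s in (-1,1)])
o=manip.get_state()["position"]
for dz in (-.008,0,.011,.028): print("e.png dz",dz,[((proj("scene",o+s*.02*ey+ex*.011+[0,0,dz])[0]-[165,110]+.5)*4).round() for s in (-1,1)])
a=cv2.imread("pics/e.png")[270:430,190:370]; cv2.imwrite("pics/f.png",cv2.resize(a,None,fx=3,fy=3))
```

```text
d.png tips dz -0.008 [array([203., 157.]), array([363., 173.])]
d.png tips dz 0 [array([202., 144.]), array([363., 159.])]
d.png tips dz 0.005 [array([202., 135.]), array([363., 151.])]
e.png dz -0.008 [array([244., 365.]), array([308., 372.])]
e.png dz 0 [array([244., 354.]), array([308., 361.])]
e.png dz 0.011 [array([243., 339.]), array([308., 346.])]
e.png dz 0.028 [array([242., 316.]), array([307., 323.])]
```

View pics/f.png

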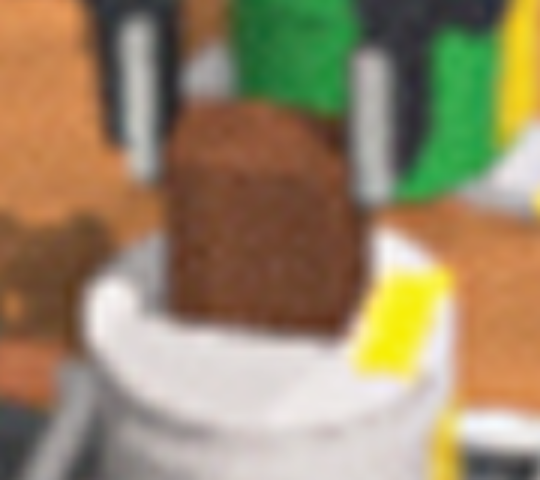

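Run:
```python
from h import *
b=optics.get_image("top"); p=manip.get_state()["position"]
x0,y0=235,140
cr=np.ascontiguousarray(cv2.resize(b[y0:y0+100,x0:x0+100],None,fx=6,fy=6,interpolation=cv2.INTER_CUBIC))
ex=Rm0.apply([1,0,0]);ey=Rm0.apply([0,1,0])
for z,w,h,col in((.11,.012,.02,(0,255,255)),(.175,.038,.0425,(255,0,255))):
    q=(proj("top",[[*(p+ex*x+ey*y)[:2],z] for x,y in((w,h),(-w,h),(-w,-h),(w,-h))])-[x0,y0]+.5)*6
    cv2.polylines(cr,[q.astype(np.int32)],True,col,1)
save("g.png",cr)
```

```text
(no output)
```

View pics/g.png

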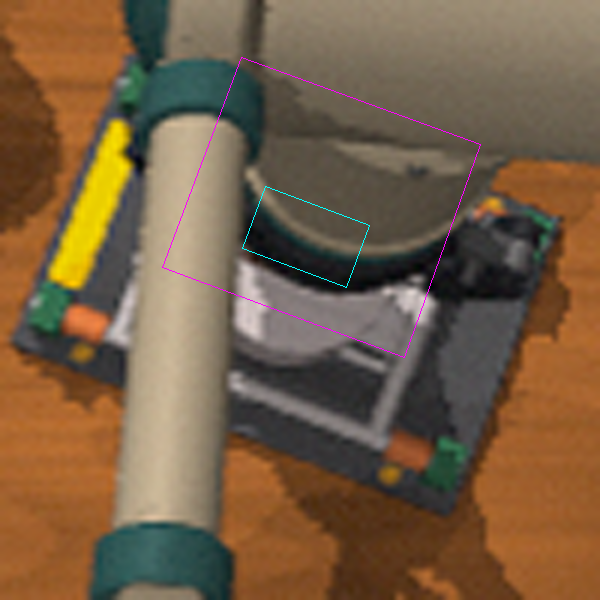

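The top view shows the wrist over the mould, with the lid's lower edge at (290,340). It doesn't settle the pad depth. The scene view suggests the pads hold high on the block, so I'll reopen a little and re-grip about 8 mm lower.

Request:
{"name": "servo_tool", "arguments": {"increments": [[0, 0, 0, 0, 0, 0, -0.5], [0, 0, 0, 0, 0, 0, -0.5], [0.2, 0, 0.4, 0, 0, 0, -0.5], [0, 0, 0.4, 0, 0, 0, -0.5], [0, 0, 0, 0, 0, 0, -0.5]]}}

```text
clock: 4.6
position: [0.6124, 0.0031, 0.0923]
ee_rot: [0.0, 0.983, -0.184, -0.001]
contact_force: [0.3, 0.6, -0.2]
width: 0.0639
gripper_force: 0.0
```

Request:
{"name": "servo_tool", "arguments": {"increments": [[0, 0, 0, 0, 0, 0, 1], [0, 0, 0, 0, 0, 0, 1], [0, 0, 0, 0, 0, 0, 1], [0, 0, 0, 0, 0, 0, 1], [0, 0, 0, 0, 0, 0, 1]], "squeeze": 30}}

```text
clock: 5.1
position: [0.613, 0.0029, 0.0935]
ee_rot: [0.0, 0.983, -0.184, -0.0]
contact_force: [-0.5, -1.7, -0.2]
width: 0.0395
gripper_force: 32.3
```

Run:
```python
from h import *
a=optics.get_image("scene"); s=manip.get_state()
print(s["position"],s["width"],s["gripper_force"],"F mould",Rm0.inv().apply(s["contact_force"]),"M",Rm0.inv().apply(s["moment"]))
o=s["position"];ex=Rm0.apply([1,0,0]);ey=Rm0.apply([0,1,0])
cr=np.ascontiguousarray(cv2.resize(a[145:245,180:290],None,fx=7,fy=7,interpolation=cv2.INTER_CUBIC))
for z in (.086,.130):
    q=(proj("scene",[[*(C+ex*x+ey*y)[:2],z] for x,y in((.012,.02),(-.012,.02),(-.012,-.02),(.012,-.02))])-[180,145]+.5)*7
    cv2.polylines(cr,[q.astype(np.int32)],True,(0,255,255),1)
save("i.png",cr)
```

```text
[0.61298893 0.00289825 0.09347345] 0.03930304500877602 32.25840926170349 F mould [-0.59754698 -0.98911697 -0.44099241] M [-0.09110441  0.00110392  0.0257804 ]
```

View pics/i.png

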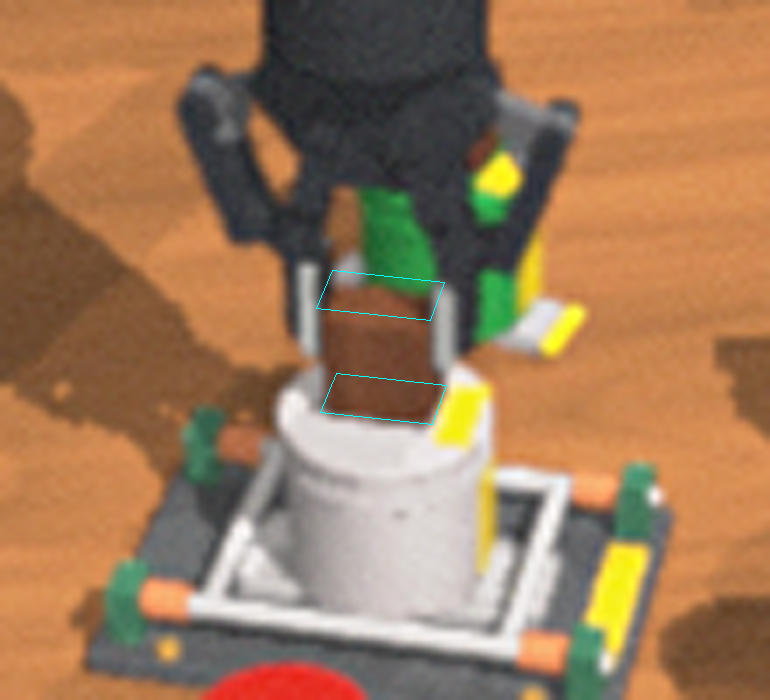

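The pads now overlap the block at (310,310) and (445,325), with no side load. I'll squeeze firmly and rock about the plain end.

Request:
{"name": "servo_tool", "arguments": {"increments": [[0, 0, 0, 0, 0, 0, 1], [0, 0, 0, 0, 0, 0, 1], [0, 0, 0, 0, 0, 0, 1], [0, 0.14, -0.085, 1, 0, 0, 1], [0, 0.14, -0.085, 1, 0, 0, 1]], "squeeze": 100}}

```text
clock: 5.65
position: [0.6123, 0.0007, 0.0952]
ee_rot: [-0.018, 0.983, -0.184, 0.004]
contact_force: [0.9, -1.4, -0.1]
width: 0.0381
gripper_force: 101.4
```

Request:
{"name": "servo_tool", "arguments": {"increments": [[0, 0.14, -0.085, 1, 0, 0, 1], [0, 0.14, -0.085, 1, 0, 0, 1], [0, 0.14, -0.085, 1, 0, 0, 1], [0, 0.14, -0.085, 1, 0, 0, 1], [0, 0.14, -0.085, 1, 0, 0, 1]]}}

```text
clock: 6.15
position: [0.6095, -0.0065, 0.099]
ee_rot: [-0.061, 0.981, -0.184, 0.012]
contact_force: [1.5, -0.3, -0.7]
width: 0.0381
gripper_force: 101.3
```

```bash
cat >> h.py <<'E'
def rep(p0=np.array([.6130,.0029,.0935])):
    """mould end heights/offset assuming it is fixed in the fingers since the grasp"""
    s=manip.get_state(); r=q2r(s["ee_rot"]); p=s["position"]
    M=Rm0.inv()*r*FLIP.inv(); rel=Rm0.inv().apply(p-p0)
    f=lambda y: np.round((rel+[0,0,.0935]+r.as_matrix().T@np.zeros(3)+0)*1000+Rm0.inv().apply(r.apply([0,-y,.0795]))*1000,1)
    print(round(s["clock"],2),"rv",M.as_rotvec(True).round(2),"yel",f(.05),"pla",f(-.05),"ctr",f(0),"F",Rm0.inv().apply(s["contact_force"]).round(1),"M",Rm0.inv().apply(s["moment"]).round(2),"w",round(s["width"],4),round(s["gripper_force"]),p.round(4))
E
python3 -c "
from h import *
rep()"
```

```text
6.15 rv [ 7.1  -0.02 -0.02] yel [ 0.2 49.4 26.3] pla [  0.2 -49.8  14. ] ctr [ 0.2 -0.2 20.1] F [ 1.5  0.2 -0.7] M [-0.03 -0.23  0.  ] w 0.0381 101 [ 0.6095 -0.0065  0.099 ]
```

Request:
{"name": "servo_tool", "arguments": {"increments": [[0, 0.14, -0.085, 1, 0, 0, 1], [0, 0.14, -0.085, 1, 0, 0, 1], [0, 0.14, -0.085, 1, 0, 0, 1], [0, 0.14, -0.085, 1, 0, 0, 1], [0, 0.14, -0.085, 1, 0, 0, 1]]}}

```text
clock: 6.65
position: [0.6067, -0.0138, 0.1022]
ee_rot: [-0.103, 0.977, -0.183, 0.019]
contact_force: [1.1, -0.4, 1.3]
width: 0.0384
gripper_force: 101.5
```

Request:
{"name": "servo_tool", "arguments": {"increments": [[0, 0.14, -0.085, 1, 0, 0, 1], [0, 0.14, -0.085, 1, 0, 0, 1], [0, 0, 0, 0, 0, 0, 1], [0, 0, 0, 0, 0, 0, 1], [0, 0, 0, 0, 0, 0, 1]]}}

```text
clock: 7.15
position: [0.6056, -0.0166, 0.1032]
ee_rot: [-0.119, 0.976, -0.182, 0.023]
contact_force: [0.2, -2.0, 2.4]
width: 0.0379
gripper_force: 101.7
```

Run:
```python
from h import *
rep()
a=optics.get_image("scene")
save("j.png",cv2.resize(a[150:255,185:285],None,fx=5.7,fy=5.7,interpolation=cv2.INTER_CUBIC))
```

```text
7.15 rv [13.96 -0.02  0.02] yel [ 0.2 46.9 38.1] pla [  0.2 -50.2  14. ] ctr [ 0.2 -1.6 26. ] F [ 0.9 -1.8  2.4] M [-0.55 -0.19  0.01] w 0.0379 102 [ 0.6056 -0.0166  0.1032]
```

View pics/j.png

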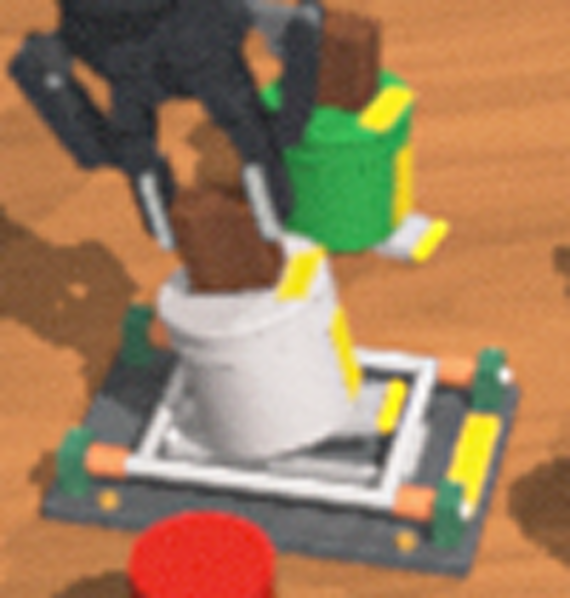

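The mould is tilted 14°. Its yellow cross bar at (390,400) stands over its catch, and the frame has sprung back. The plain end is still down. Next I plan the rock back, with the yellow end held at about 40 mm and the plain end rising straight.

```bash
cat >> h.py <<'E'
P0=np.array([.6130,.0029,0.])
def pose(th,ypl,zpl):
    r=Rm0*Ro.from_euler('x',th,degrees=True)*FLIP
    return P0+Rm0.apply([0,ypl,zpl])-r.apply([0,.05,.0795]),r
E
python3 - <<'E'
from h import *
s=manip.get_state(); p,r=s["position"],q2r(s["ee_rot"])
t=pose(15,-.0502,.014); p,r=rows(p,r,*t,1,1)
for th,y in((9,-.050),(4,-.0495),(-1,-.049),(-7,-.049)):
    t=pose(th,y,.040-.1*np.sin(np.radians(th))); print(th); p,r=rows(p,r,*t,5,1)
E
```

```text
[[-0.01, 0.15, -0.09, 1.05, -0.02, 0.03, 1]]
end [ 0.6049 -0.0181  0.1037]
9
[[-0.0, -0.22, -0.09, -1.2, 0.0, 0.0, 1], [-0.0, -0.22, -0.09, -1.2, 0.0, 0.0, 1], [-0.0, -0.21, -0.1, -1.2, 0.0, 0.0, 1], [-0.0, -0.21, -0.1, -1.2, 0.0, 0.0, 1], [-0.0, -0.21, -0.1, -1.2, 0.0, 0.0, 1]]
end [ 0.6083 -0.0093  0.1107]
4
[[-0.0, -0.17, -0.08, -1.0, 0.0, 0.0, 1], [-0.0, -0.17, -0.08, -1.0, 0.0, 0.0, 1], [-0.0, -0.17, -0.08, -1.0, 0.0, 0.0, 1], [-0.0, -0.17, -0.08, -1.0, 0.0, 0.0, 1], [-0.0, -0.17, -0.09, -1.0, 0.0, 0.0, 1]]
end [ 0.6112 -0.0019  0.1158]
-1
[[-0.0, -0.16, -0.08, -1.0, 0.0, 0.0, 1], [-0.0, -0.15, -0.08, -1.0, 0.0, 0.0, 1], [-0.0, -0.15, -0.09, -1.0, 0.0, 0.0, 1], [-0.0, -0.15, -0.09, -1.0, 0.0, 0.0, 1], [-0.0, -0.16, -0.09, -1.0, 0.0, 0.0, 1]]
end [0.6139 0.0051 0.1204]
-7
[[-0.0, -0.16, -0.1, -1.2, -0.0, 0.0, 1], [-0.0, -0.15, -0.1, -1.2, -0.0, 0.0, 1], [-0.0, -0.15, -0.1, -1.2, -0.0, 0.0, 1], [-0.0, -0.15, -0.1, -1.2, -0.0, 0.0, 1], [-0.0, -0.15, -0.11, -1.2, -0.0, 0.0, 1]]
end [0.6168 0.0125 0.125 ]
```

Request:
{"name": "servo_tool", "arguments": {"increments": [[0, 0.15, -0.09, 1.05, 0, 0, 1], [0, 0, 0, 0, 0, 0, 1], [0, 0, 0, 0, 0, 0, 1], [0, 0, 0, 0, 0, 0, 1], [0, 0, 0, 0, 0, 0, 1]]}}

```text
clock: 7.7
position: [0.6051, -0.0177, 0.1037]
ee_rot: [-0.129, 0.974, -0.182, 0.024]
contact_force: [0.0, -1.8, 2.5]
width: 0.0379
gripper_force: 101.9
```

Request:
{"name": "servo_tool", "arguments": {"increments": [[0, -0.22, -0.09, -1.2, 0, 0, 1], [0, -0.22, -0.09, -1.2, 0, 0, 1], [0, -0.21, -0.1, -1.2, 0, 0, 1], [0, -0.21, -0.1, -1.2, 0, 0, 1], [0, -0.21, -0.1, -1.2, 0, 0, 1]]}}

```text
clock: 8.2
position: [0.608, -0.0082, 0.1102]
ee_rot: [-0.077, 0.98, -0.183, 0.014]
contact_force: [1.0, 2.4, -6.0]
width: 0.0381
gripper_force: 101.1
```

```bash
python3 -c "
from h import *
rep()"
```

```text
8.2 rv [8.97 0.08 0.01] yel [-0.7 49.6 39.5] pla [ -0.7 -49.2  23.9] ctr [-0.7  0.2 31.7] F [ 0.1  2.6 -6. ] M [ 0.03 -0.03 -0.01] w 0.0381 101 [ 0.608  -0.0082  0.1102]
```

Forces are small, so I continue.

Request:
{"name": "servo_tool", "arguments": {"increments": [[0, -0.17, -0.08, -1, 0, 0, 1], [0, -0.17, -0.08, -1, 0, 0, 1], [0, -0.17, -0.08, -1, 0, 0, 1], [0, -0.17, -0.08, -1, 0, 0, 1], [0, -0.17, -0.09, -1, 0, 0, 1]]}}

```text
clock: 8.7
position: [0.6112, -0.0018, 0.1158]
ee_rot: [-0.034, 0.982, -0.184, 0.006]
contact_force: [-0.7, -0.7, -4.5]
width: 0.0382
gripper_force: 101.1
```

Request:
{"name": "servo_tool", "arguments": {"increments": [[0, -0.16, -0.08, -1, 0, 0, 1], [0, -0.15, -0.08, -1, 0, 0, 1], [0, -0.15, -0.09, -1, 0, 0, 1], [0, -0.15, -0.09, -1, 0, 0, 1], [0, -0.16, -0.09, -1, 0, 0, 1]]}}

```text
clock: 9.2
position: [0.614, 0.0054, 0.1204]
ee_rot: [0.009, 0.983, -0.184, -0.002]
contact_force: [0.4, 0.6, -5.3]
width: 0.0382
gripper_force: 101.2
```

Request:
{"name": "servo_tool", "arguments": {"increments": [[0, -0.16, -0.1, -1.2, 0, 0, 1], [0, -0.15, -0.1, -1.2, 0, 0, 1], [0, -0.15, -0.1, -1.2, 0, 0, 1], [0, -0.15, -0.1, -1.2, 0, 0, 1], [0, -0.15, -0.11, -1.2, 0, 0, 1]]}}

```text
clock: 9.7
position: [0.6169, 0.0129, 0.125]
ee_rot: [0.06, 0.981, -0.184, -0.011]
contact_force: [0.8, -0.3, -5.7]
width: 0.0377
gripper_force: 101.2
```

Request:
{"name": "servo_tool", "arguments": {"increments": [[0, 0, 0, 0, 0, 0, 1], [0, 0, 0, 0, 0, 0, 1], [0, 0, 0, 0, 0, 0, 1], [0, 0, 0, 0, 0, 0, 1], [0, 0, 0, 0, 0, 0, 1]]}}

```text
clock: 10.2
position: [0.6167, 0.0123, 0.125]
ee_rot: [0.06, 0.981, -0.184, -0.011]
contact_force: [0.3, 0.0, -4.9]
width: 0.038
gripper_force: 101.3
```

Run:
```python
from h import *
rep()
a=optics.get_image("scene")
save("k.png",cv2.resize(a[150:255,185:285],None,fx=5.7,fy=5.7,interpolation=cv2.INTER_CUBIC))
s=manip.get_state()
rows(s["position"],q2r(s["ee_rot"]),*pose(0,-.050,.055),10,1)
```

```text
10.2 rv [-6.95 -0.   -0.03] yel [ 0.1 50.1 40. ] pla [  0.  -49.1  52.1] ctr [ 0.1  0.5 46.1] F [ 0.2  0.1 -4.9] M [0.25 0.04 0.  ] w 0.038 101 [0.6167 0.0123 0.125 ]
[[-0.0, 0.11, -0.08, 0.7, -0.0, -0.0, 1], [-0.0, 0.11, -0.08, 0.69, -0.0, -0.0, 1], [-0.0, 0.11, -0.09, 0.7, -0.0, -0.0, 1], [-0.0, 0.11, -0.09, 0.69, -0.0, -0.0, 1], [-0.0, 0.11, -0.09, 0.7, -0.0, -0.01, 1]]
[[-0.0, 0.11, -0.09, 0.69, -0.0, -0.0, 1], [-0.0, 0.11, -0.09, 0.7, -0.0, -0.01, 1], [-0.0, 0.1, -0.09, 0.69, -0.0, -0.0, 1], [-0.0, 0.1, -0.09, 0.7, -0.0, -0.01, 1], [-0.01, 0.11, -0.09, 0.69, -0.0, -0.0, 1]]
end [0.613  0.0029 0.1345]
```

View pics/k.png

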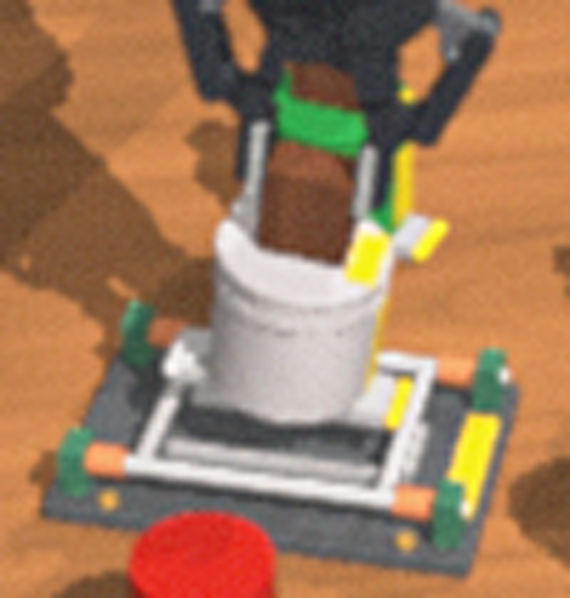

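The mould hangs free: it reads about 5 N, both bars are above the rods, and the plain end at (180,360) is high. I'll add a couple of degrees for certainty, then level and lift.

Request:
{"name": "servo_tool", "arguments": {"increments": [[0, -0.16, -0.11, -1.2, 0, 0, 1], [0, -0.16, -0.11, -1.2, 0, 0, 1], [0, 0, 0, 0, 0, 0, 1], [0, 0, 0, 0, 0, 0, 1], [0, 0, 0, 0, 0, 0, 1]]}}

```text
clock: 10.75
position: [0.618, 0.016, 0.1266]
ee_rot: [0.08, 0.98, -0.183, -0.015]
contact_force: [0.3, 0.1, -6.3]
width: 0.0381
gripper_force: 101.4
```

Request:
{"name": "servo_tool", "arguments": {"increments": [[0, 0.16, 0.11, 1.2, 0, 0, 1], [0, 0.16, 0.11, 1.2, 0, 0, 1], [0, 0.11, -0.08, 0.7, 0, 0, 1], [0, 0.11, -0.08, 0.7, 0, 0, 1], [0, 0.11, -0.09, 0.7, 0, 0, 1]]}}

```text
clock: 11.25
position: [0.6156, 0.0093, 0.1281]
ee_rot: [0.041, 0.982, -0.184, -0.008]
contact_force: [0.4, -0.3, -5.5]
width: 0.0378
gripper_force: 101.4
```

Request:
{"name": "servo_tool", "arguments": {"increments": [[0, 0.11, -0.09, 0.7, 0, 0, 1], [0, 0.11, -0.09, 0.7, 0, 0, 1], [0, 0.11, -0.09, 0.7, 0, 0, 1], [0, 0.11, -0.09, 0.7, 0, 0, 1], [0, 0.11, -0.09, 0.7, 0, 0, 1]]}}

```text
clock: 11.75
position: [0.6138, 0.0048, 0.1327]
ee_rot: [0.011, 0.983, -0.184, -0.002]
contact_force: [-0.7, -0.0, -6.1]
width: 0.0378
gripper_force: 101.4
```

Request:
{"name": "servo_tool", "arguments": {"increments": [[0, 0.1, -0.09, 0.7, 0, 0, 1], [0, 0.11, -0.09, 0.7, 0, 0, 1], [0, 0, 0, 0, 0, 0, 1], [0, 0, 0, 0, 0, 0, 1], [0, 0, 0, 0, 0, 0, 1]]}}

```text
clock: 12.25
position: [0.6131, 0.0031, 0.1345]
ee_rot: [-0.0, 0.983, -0.184, 0.0]
contact_force: [-0.6, 1.1, -5.4]
width: 0.0381
gripper_force: 101.4
```

Run:
```python
from h import *
rep()
a=optics.get_image("scene")
save("l.png",cv2.resize(a[140:255,180:290],None,fx=5,fy=5,interpolation=cv2.INTER_CUBIC))
```

```text
12.25 rv [ 0.05  0.   -0.  ] yel [ 0.  50.3 55. ] pla [  0.  -49.7  54.9] ctr [ 0.   0.3 55. ] F [-1.   0.8 -5.4] M [ 0.    0.07 -0.  ] w 0.0381 101 [0.6131 0.0031 0.1345]
```

Run:
```python
from h import *
for l,P in(("yellow_end",(0,.05,.055)),("plain_end",(0,-.05,.055)),("grip",(0,0,.149))):
    e=proj("scene",P0+Rm0.apply(P))[0]
    for r in finder.tip_of(l,"scene"):
        if np.hypot(*(r["at"]-e))<14: print(l,round(r["p"],2),"seen-pred px",np.round(r["at"]-e,1))
```

```text
yellow_end 0.66 seen-pred px [-1.5 -0.8]
plain_end 0.65 seen-pred px [0.6 4. ]
grip 0.81 seen-pred px [-3.1 -0.7]
```

Run:
```python
from h import *
a=cv2.imread("pics/a.png"); b=optics.get_image("scene")[:,:,::-1].copy()
for l,P in(("yellow_end",(0,.05,.014)),("plain_end",(0,-.05,.014)),("grip",(0,0,.108))):
    print(l,proj("scene",P0+Rm0.apply(P))[0].round(1))
A=proj("scene",P0+Rm0.apply([0,0,.05]))[0];B=proj("scene",P0+Rm0.apply([0,0,.091]))[0];print(A,B)
# mask: tin body + lid in start picture
q=[proj("scene",P0+Rm0.apply([.0,y,z]))[0] for y,z in((-.044,.093),(.044,.093),(.044,.035),(-.044,.035))]
m=np.zeros(a.shape[:2],np.uint8);cv2.fillPoly(m,[np.int32(np.round(q))+[0,2]],255)
g=lambda i:cv2.cvtColor(i,cv2.COLOR_BGR2GRAY).astype(np.float32)
S=4;up=lambda i:cv2.resize(i,None,fx=S,fy=S,interpolation=cv2.INTER_CUBIC)
for r0 in(-5,0,5):
    t=np.radians(r0);R=np.array([[np.cos(t),-np.sin(t)],[np.sin(t),np.cos(t)]])
    W=np.c_[R,S*(B-R@A)].astype(np.float32)
    try:
        cc,W=cv2.findTransformECC(up(g(a)),up(g(b)),W,cv2.MOTION_EUCLIDEAN,(3,200,1e-6),up(m),5)
        print(r0,cc,"rot deg",np.degrees(np.arctan2(W[1,0],W[0,0])),"shift vs pred px",(W[:,:2]@(A*S)+W[:,2])/S-B)
    except cv2.error as e: print("fail",r0)
```

```text
yellow_end [254.4 227.5]
plain_end [216.2 222.9]
grip [234.3 194.9]
[234.82099161 213.8855017 ] [234.43627951 200.55023731]
-5 0.6589040316156946 rot deg 0.12688963 shift vs pred px [-0.10248451 -0.13496898]
0 0.6589115691651147 rot deg 0.12690245 shift vs pred px [-0.10234956 -0.13497562]
5 0.6589075035154796 rot deg 0.12702201 shift vs pred px [-0.10252624 -0.13504062]
```

Matching the current scene picture to the starting one gives 0.1° of rotation and 0.1 px of shift from the predicted place, so the mould is level and centred. Handing in.

```bash
python3 -c "
from h import *
rep(); print(manip.sign_off())"
```

```text
12.5 rv [0.04 0.   0.01] yel [-0.  50.3 55. ] pla [  0.  -49.7  54.9] ctr [ 0.   0.3 54.9] F [-0.2  0.  -5.2] M [-0.03  0.01  0.01] w 0.0378 101 [0.6131 0.0031 0.1344]
the job is handed in; nothing more can be done
None
```

The mould was rocked free of both catches and handed in at 12.5 s, held level and still over its seat with both foot ends about 22 mm clear of the catches; the hand-in returned no verdict, and I did not re-measure the tin, jar and bowl.

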